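# Put the loaded pickle basket in its bowl

## Task

Take the steel lid off the pickling bowl and lay it flat on the bench, knob up. Then lift the blue-handled basket up and off its hook and stand it upright in the middle of the bowl, with the brass ring still in it, and let go. Set things down rather than dropping them, and leave the red-handled basket hanging on its hook.

Things in the scene. Friction and masses are not known exactly. Their poses are not given: they have to be found in the camera images.
- stand: Grey fixed drain stand: base plate 150 x 200 x 12 mm, a post near its far edge, and two steel hooks (8 mm wire) pointing along its -x (roughly to the robot) at its y = -60 and +60 mm. Hook seat: x = -30 mm, wire centre 166 mm high; upturned tip: x = -58 mm, top 188 mm high (nothing is higher). Origin: centre of the base's underside; z up.
- basket_blue: White plastic basket with wire handle and BLUE tab, hanging on either hook, a brass ring in it. 42 mm wide at the bottom, 62 mm at the rim, 36 mm high, 0.12 kg. Origin: centre of the underside (67 mm above the bench hanging, about 2 mm standing in the bowl); z up, axes about parallel to the stand's. To unhook: raise 25 to 45 mm (35 is good), then move along the stand's -x.
- blue_tab (a point): Grip point in the blue tab, 131 mm above the basket's underside. Tab: upright block, 22 mm along basket x, 12 mm along y (grip across these), 108 to 150 mm above the underside. Below it the 6 mm wire handle spreads in the basket's y-z plane from a point 110 mm up (the hook passes under it, along x) to y = +-28.5 mm at 73 mm up.
- basket_red: The same basket with a RED tab, empty, hanging on the other hook, 120 mm beside the first. It stays there. Origin and axes as for basket_blue.
- ring: Loose brass ring, 24 mm across, 6 mm high, lying in the blue-handled basket. Origin: centre of its underside.
- bowl: Spun steel bowl, fixed to the bench, 110 mm across at the rim, 51 mm high, inner floor about 45 mm across, walls sloping outwards. The lid lies on it at the start. Origin: centre of its underside; z up.
- lid: Loose flat steel lid lying on the bowl's rim: disc 116 mm across, 4 mm thick, with a black round knob in the middle, 22 mm across, from 4 to 37 mm above the underside. Origin: centre of its underside (51 mm above the bench when on the bowl); z up. 0.15 kg. Clear bench to lay it on: round x = 0.43, y = 0.04 m.
Not all that is in view belongs to the job. What is shaped like the lid but pink is not meant.

How it is judged (in metres and radians):
On the way, in this order (a step that is already met when the one before it is completed fails the run):
1. the lid lies flat on the bench, knob up, beside the bowl, and is let go (height (world z) of lid below 0.02 m and angle between lid's own z axis and vertical below 0.12 rad and horizontal distance between lid and bowl above 0.1 m and contact force between the fingers and lid below 0.05 N and linear speed of lid below 0.03 m/s), for 0.1 s.
2. the blue-handled basket has been lifted up clear of its hook, ring inside (height (world z) of basket_blue above 0.08 m and contact force between basket_blue and stand below 0.02 N and contact force between the fingers and basket_blue above 0.3 N and distance between ring and basket_blue below 0.036 m), for 0.1 s.
At the end, for the whole second after the job is handed in: Blue basket upright (0.15 rad), still and released in the bowl: centre within 12 mm of the bowl's, underside under 10 mm above the bowl's; ring in it. Lid flat on the bench, knob up, released, over 100 mm from the bowl (centres). Red basket on its hook, within 40 mm (all of step 1 and horizontal distance between basket_blue and bowl below 0.012 m and z of basket_blue in the frame of bowl below 0.01 m and angle between basket_blue's own z axis and vertical below 0.15 rad and linear speed of basket_blue below 0.02 m/s and distance between ring and basket_blue below 0.036 m and contact force between the fingers and basket_blue below 0.05 N and distance of basket_red from where it was at the start of the episode below 0.04 m and height (world z) of basket_red above 0.05 m); the robot touches nothing.
It fails at once if the brass ring falls out of the basket (distance between ring and basket_blue above 0.06 m).
It fails at once if the red-handled basket is knocked off its hook (distance of basket_red from where it was at the start of the episode above 0.06 m).
It fails at once if the blue-handled basket is dropped (falls more than about 15 mm) (contact force between the fingers and basket_blue below 0.01 N and linear speed of basket_blue above 0.55 m/s).
It fails at once if the lid is dropped (falls more than about 15 mm) (contact force between the fingers and lid below 0.01 N and linear speed of lid above 0.55 m/s).
It also fails if it takes over 51 s, if anything falls off the work surface, if the arm or the gripper's body presses on something with over 40 N, if the wrist force passes 120 N, or if a joint passes its speed limit or range.

## Robot

A 6-joint arm with a two-finger parallel gripper is mounted at the origin on the work surface; the furniture and walls round the work are solid. World frame = base frame: x ahead of the robot, y to its left, z up, the work surface at z = 0. Lengths are in m, angles in degrees, forces in N, time in s.
With the tool pointing down it reaches from about 0.275 to 0.875 m from the base axis. Payload 12.5 kg.
Tool frame: the origin (TCP) lies midway between the tips of the shut fingers; the grasp point (between the pads) lies 19 mm behind it; z points along the fingers, y is the line along which they close (so a half turn about z gives the same grasp; the last joint's range is limited). The gripper opens to 85 mm and grips with 20 to 120 N. Pads are 22 mm wide; open, the fingers measure 114 mm over their backs; the gripper's body (76 mm by 85 mm) begins 54 mm behind the grasp point. The pads swing forward as they close: fully open they stand 13 mm farther back than shut.
Start: joints at [68.377, 20.094, 94.641, -0, 65.266, -4.847], TCP at [0.159, 0.527, 0.211] pointing down, gripper open.
Joint ranges: [-157.81, 157.81], [-45, 120.19], [0.68, 151.7], [-89.99, 269.99], [4.06, 180], [-164.3, 164.3]. Speed limits (degrees/s): [127.2, 127.2, 159.86, 180, 180, 180].

## Interface

Orientations are given as a 3x3 rotation matrix whose columns are the frame's x, y, z axes.
In Python, from rig import observe, camera, close_job gives the robot as it stands. The module is installed in compiled form; this text tells all that it offers.
- The arm moves only by the shell command python3 -m handwheel 'ROWS' [OPENING]. ROWS is JSON, a list that holds one entry, the list of rows, each a list of 6 numbers: the shift along the tool's x, y, z in units of 0.1 m (1.0 is 0.1 m), then the turn, a rotation vector about the tool's x, y, z in units of 120 degrees (1.0 is 120 degrees). In form: [[[x, y, z, rx, ry, rz], ...]]. A call has 1 to 12 rows; each row is the pose to reach, as a shift and turn from the pose commanded when the call began, along the tool's axes at that moment; what a row does not reach only later rows make up. A row lasts 1/10 s, in which the tool goes at most 50 mm and 8.59 degrees, less where a joint would pass 70% of its speed; a pose out of reach is approached as far as the arm can. A call with a number of a shift or a turn outside -1 to 1 is refused whole. A call with a gripper value outside its range is refused whole. OPENING is the closure, from 0 (fully open) to 1 (shut), set as the call begins (- or left out, the last holds). The fingers move at their own pace and stop on an object; the grip force is fixed at half the most. Time passes only in rows, so rows that repeat a pose let the fingers close. It gives the time, the measured TCP pose, the force, the opening and the grip force at its end, in the units of the state.
- observe(): the state, without advancing time (a new reading comes with each control period).
- camera(name): name is "side" or "top" or "wrist"; returns a dict with "pixels" (480x640x3 uint8, red, green, blue), "camera_matrix" (3x3 intrinsics, pixels), "rvec" (rotation vector, rad) and "tvec" (3), from world to camera coordinates, as OpenCV has them. Camera axes: x right, y down, z forward; pixel columns grow to the right and rows downward; lengths in m; the calibration is good to about 2 mm. A picture is of the moment at which its call begins. There is no depth.
- close_job(): hands the job in; it is judged then, once.
The state is a dict: "clock": time; "joint_positions": joint angles; "qd": joint speeds; "joint_efforts": joint torques, N m; "tool_pos": TCP position; "eef_rot": TCP orientation; "wrist_force": force on the tool from outside, world axes, zero at the start; "torque": the same for the moment, N m; "finger_gap": finger opening in m; "grasp_force": force on a finger pad.
Only numpy, scipy, OpenCV 4.12 (cv2) and the standard library are available. Lean on these libraries where they do the work, as an engineer would, in place of code of your own. Each camera call takes 0.05 s, during which the arm holds its last target. There are 200 camera calls.

## Working session

There is one attempt and no reset: what is moved stays moved. The work goes in short steps, Python scripts to look and compute and a shell command to move; the robot and the scene stay as the last step left them, time stands still between calls to the robot, and variables do not carry over. Pictures are saved under pics/ and viewed, at most 11 in all, crops included, and the job is handed in when it is done.

```bash
mkdir -p pics; cat > h.py <<'E'
import numpy as np,cv2
from rig import observe,camera,close_job
def snap(n,f=None):
    c=camera(n)
    if f: cv2.imwrite('pics/'+f,c['pixels'][:,:,::-1])
    return c
def ray(c,u,v):
    R=cv2.Rodrigues(np.array(c['rvec'],float))[0];t=np.array(c['tvec'],float).ravel()
    d=R.T@np.linalg.inv(c['camera_matrix'])@[u,v,1.];return -R.T@t,d/np.linalg.norm(d)
def onz(c,u,v,z):
    o,d=ray(c,u,v);return o+d*(z-o[2])/d[2]
def tri(c1,p1,c2,p2):
    o,d=ray(c1,*p1);q,e=ray(c2,*p2)
    s=np.linalg.lstsq(np.c_[d,-e],q-o,rcond=None)[0]
    a=o+d*s[0];b=q+e*s[1];return (a+b)/2,np.linalg.norm(a-b)
def proj(c,P):
    return cv2.projectPoints(np.array(P,float).reshape(-1,1,3),np.array(c['rvec'],float),np.array(c['tvec'],float),np.array(c['camera_matrix'],float),None)[0].reshape(-1,2)
def totool(target):
    s=observe();R=np.array(s['eef_rot']);return R.T@(np.array(target)-s['tool_pos'])/0.1
E
python3 - <<'E'
from h import *
for n in('top','side'): c=snap(n,n+'0.png');print(n,ray(c,320,240))
s=observe();print(s)
E
```

```text
top (array([ 0.36662376, -0.13591442,  1.34242612]), array([ 0.17290775,  0.00320603, -0.98493281]))
side (array([ 0.36042032, -1.00550239,  0.51872122]), array([ 0.19588813,  0.90397904, -0.38006544]))
{'clock': 0.1, 'joint_positions': array([ 6.83766560e+01,  2.01194379e+01,  9.46734159e+01,  2.31177140e-03,
        6.52662143e+01, -4.84948205e+00]), 'qd': array([ 0.0217994 , -0.05756727, -0.12818757, -0.00794045,  0.08728221,
       -0.0329193 ]), 'joint_efforts': array([ 6.00708681e-04, -5.06831646e+01, -2.91879648e+01, -8.22502898e-05,
        2.63657763e-03,  1.14704193e-05]), 'tool_pos': array([0.15859465, 0.52630251, 0.21052872]), 'eef_rot': array([[-9.57446350e-01,  2.88611012e-01, -4.13969325e-04],
       [ 2.88611282e-01,  9.57445891e-01, -9.44876817e-04],
       [ 1.23651376e-04, -1.02414508e-03, -9.99999468e-01]]), 'wrist_force': array([ 0.06104395,  1.04671199, -0.89405796]), 'torque': array([-0.05453636,  0.02420964,  0.01478157]), 'grasp_force': 0.0, 'finger_gap': 0.0856787600552169}
```

View pics/top0.png

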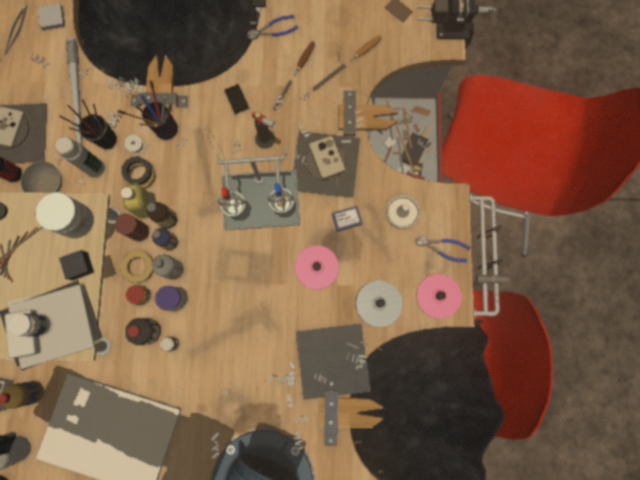

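View pics/side0.png

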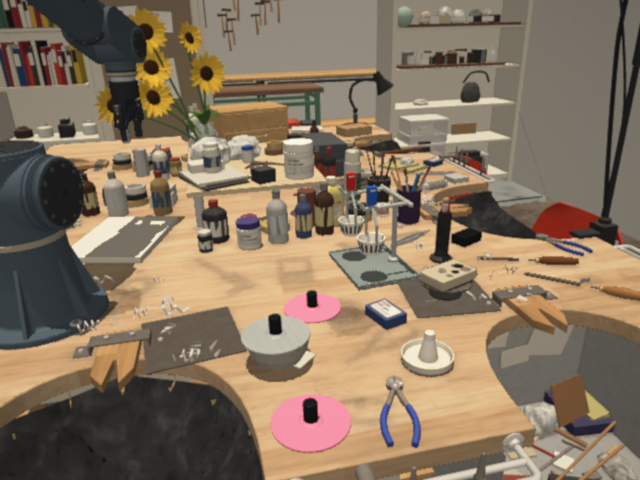

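Top view: grey lid with knob at (379,303); same-shaped pink discs at (317,267) and (440,296) are decoys. Stand at (260,200), with the red tab near (225,192) and the blue one near (278,188). In the side view the grey bowl and lid are at (275,335), the blue tab at (372,195) and the red at (350,182). Next I measure these and take one confirming crop.

```bash
python3 - <<'E'
from h import *
T=snap('top');S=snap('side')
def blob(c,cond,box):
    p=c['pixels'];h=cv2.cvtColor(p,cv2.COLOR_RGB2HSV);x0,y0,x1,y1=box
    m=np.zeros(p.shape[:2],np.uint8);m[y0:y1,x0:x1]=cv2.inRange(h,*map(np.array,cond))[y0:y1,x0:x1]
    n,l,st,ce=cv2.connectedComponentsWithStats(m);i=1+np.argmax(st[1:,4]);return ce[i],st[i],(l==i)
K=((0,0,0),(179,255,70));B=((100,120,60),(130,255,255));Rd=((170,140,60),(179,255,255));R2=((0,170,60),(6,255,255))
kt,st,_=blob(T,K,(365,290,395,315));ks,ss,_=blob(S,K,(262,310,288,338));print('knob',kt,st,ks,ss,tri(T,kt,S,ks),onz(T,*kt,.08))
G=((0,0,90),(179,40,255));g,st,m=blob(T,G,(350,275,408,330))
hull=cv2.convexHull(np.argwhere(m)[:,::-1].astype(np.int32));e=cv2.fitEllipse(hull);print('lid',e,onz(T,*e[0],.055))
for n,c1,bt,bs in(('blue',B,(262,175,300,215),(360,180,385,212)),('red',R2,(215,178,245,215),(340,168,360,195))):
    a,st,_=blob(T,c1,bt);b,ss,_=blob(S,c1,bs);print(n,a,st,b,ss,tri(T,a,S,b))
# stand base corners
for uv in((223,229),(299,225),(298,172)): print(onz(T,*uv,.012))
# pink knobs
for uv in ((317,267),(440,296)): print('pink',onz(T,*uv,.02))
a=cv2.resize(T['pixels'][150:340,200:470],(540,380),interpolation=2);b=cv2.resize(S['pixels'][160:390,230:450],(363,380),interpolation=2)
b=cv2.resize(b,(260,272));b=np.vstack([b,np.zeros((108,260,3),np.uint8)])
cv2.imwrite('pics/crop.png',np.hstack([a,b])[:,:,::-1])
E
```

```text
knob [380.57142857 301.85714286] [379 301   4   3   7] [274.68720379 324.09952607] [269 315  13  19 211] (array([ 0.43741841, -0.28223475,  0.07437198]), np.float64(0.0020267917715989167)) [ 0.43811253 -0.2816587   0.08      ]
lid ((378.6539306640625, 303.60345458984375), (42.376216888427734, 42.941566467285156), 107.88894653320312) [ 0.43514182 -0.27978247  0.055     ]
blue [277.32142857 188.10714286] [276 184   4   9  28] [371.30232558 195.30232558] [367 185  11  21 172] (array([ 0.68533485, -0.03218769,  0.19744013]), np.float64(0.002382705357673527))
red [224.13513514 191.83783784] [222 188   5   9  37] [350.6147541  181.90163934] [347 173   9  17 122] (array([0.67533328, 0.08963676, 0.19430185]), np.float64(0.0022667601980924713))
[0.62511679 0.12333288 0.012     ]
[ 0.63924283 -0.07573446  0.012     ]
[ 0.78378858 -0.0695857   0.012     ]
pink [ 0.52805769 -0.12509672  0.02      ]
pink [ 0.45895967 -0.44027486  0.02      ]
```

View pics/crop.png

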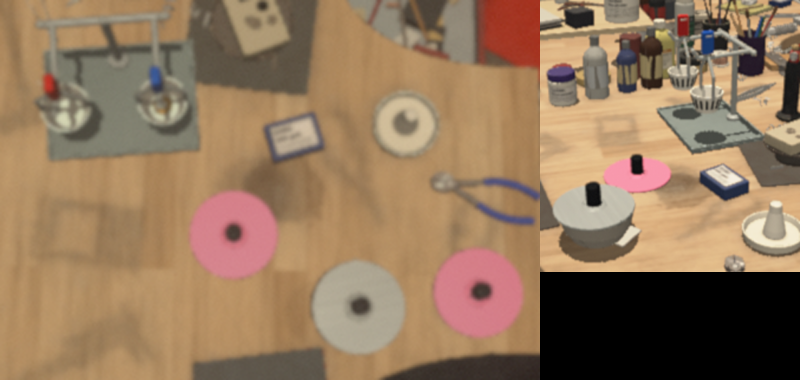

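The crop confirms it: the grey disc at (379,303) is the lid, on the bowl in the side view. The pink discs lie on the bench. The blue basket is on the right hook with the ring visible inside it. The stand is turned about +4.5°. I raise the tool, align it with the stand and go over to the lid.

```bash
python3 -m handwheel '[[[0,0,-0.5,0,0,-0.177],[0,0,-0.5,0,0,-0.177],[0,0,-0.5,0,0,-0.177],[0,0,-0.5,0,0,-0.177]]]' 0
python3 -m handwheel '[[[-0.23,-0.92,0,0,0,0],[-0.23,-0.92,0,0,0,0],[-0.23,-0.92,0,0,0,0]]]'
python3 -m handwheel '[[[-0.23,-0.92,0,0,0,0],[-0.23,-0.92,0,0,0,0],[-0.23,-0.92,0,0,0,0]]]'
python3 -m handwheel '[[[-0.23,-0.92,0,0,0,0],[-0.23,-0.92,0,0,0,0],[-0.23,-0.92,0,0,0,0]]]'
python3 -m handwheel '[[[-0.23,-0.92,0,0,0,0],[-0.23,-0.92,0,0,0,0],[-0.23,-0.92,0,0,0,0]]]'
python3 -m handwheel '[[[-0.23,-0.92,0,0,0,0],[-0.23,-0.92,0,0,0,0],[-0.23,-0.92,0,0,0,0]]]'
python3 -m handwheel '[[[-0.23,-0.92,0,0,0,0],[-0.23,-0.92,0,0,0,0],[-0.23,-0.92,0,0,0,0]]]'
python3 - <<'E'
from h import *
s=observe();print(s['clock'],s['tool_pos'],s['eef_rot'],s['joint_positions']);print(totool([.436,-.281,.2]))
E
```

```text
clock: 0.6
tool_pos: [0.1587, 0.5265, 0.261]
eef_rot: [[-0.997, -0.079, -0.0], [-0.079, 0.997, 0.0], [0.0, 0.0, -1.0]]
wrist_force: [-0.2, 0.2, 0.1]
finger_gap: 0.0852
grasp_force: 0.0
clock: 0.9
tool_pos: [0.1894, 0.4332, 0.2607]
eef_rot: [[-0.997, -0.073, -0.0], [-0.073, 0.997, -0.002], [0.0, -0.002, -1.0]]
wrist_force: [0.0, 0.7, -0.7]
finger_gap: 0.0852
grasp_force: 0.0
clock: 1.2
tool_pos: [0.2196, 0.3439, 0.2609]
eef_rot: [[-0.997, -0.073, -0.0], [-0.073, 0.997, -0.001], [0.0, -0.001, -1.0]]
wrist_force: [0.0, 1.4, 0.2]
finger_gap: 0.0852
grasp_force: 0.0
clock: 1.5
tool_pos: [0.25, 0.2542, 0.261]
eef_rot: [[-0.997, -0.072, 0.0], [-0.072, 0.997, -0.001], [-0.0, -0.001, -1.0]]
wrist_force: [0.0, 0.5, 0.4]
finger_gap: 0.0853
grasp_force: 0.0
clock: 1.8
tool_pos: [0.2806, 0.1643, 0.2612]
eef_rot: [[-0.998, -0.071, 0.001], [-0.071, 0.998, -0.0], [-0.001, -0.0, -1.0]]
wrist_force: [0.2, 1.2, 1.1]
finger_gap: 0.0854
grasp_force: 0.0
clock: 2.1
tool_pos: [0.3109, 0.0742, 0.2612]
eef_rot: [[-0.998, -0.07, 0.001], [-0.07, 0.998, -0.0], [-0.001, -0.001, -1.0]]
wrist_force: [0.5, 0.3, -0.3]
finger_gap: 0.0853
grasp_force: 0.0
clock: 2.4
tool_pos: [0.341, -0.0153, 0.2611]
eef_rot: [[-0.997, -0.072, 0.0], [-0.072, 0.997, -0.0], [-0.0, -0.0, -1.0]]
wrist_force: [0.3, -0.1, -0.5]
finger_gap: 0.0855
grasp_force: 0.0
2.4 [ 0.34103173 -0.01532491  0.26109975] [[-9.97375438e-01 -7.24018546e-02  4.54118192e-04]
 [-7.24020648e-02  9.97375418e-01 -4.64898746e-04]
 [-4.19266791e-04 -4.96557686e-04 -9.99999789e-01]] [-1.03836201e+01 -6.51010114e+00  1.17752824e+02 -2.30837789e-02
  6.87268845e+01 -1.04527211e+02]
[-0.75457982 -2.71823344  0.61266376]
```

```bash

python3 -m handwheel '[[[-0.25,-0.91,0,0,0,0],[-0.25,-0.91,0,0,0,0],[-0.25,-0.91,0,0,0,0]]]'
python3 -m handwheel '[[[-0.25,-0.91,0,0,0,0],[-0.25,-0.91,0,0,0,0],[-0.25,-0.91,0,0,0,0]]]'
python3 -m handwheel '[[[-0.25,-0.9,0.6,0,0,0],[-0.25,-0.9,0.6,0,0,0],[-0.25,-0.9,0.6,0,0,0],[-0.25,-0.9,0.6,0,0,0],[-0.25,-0.9,0.6,0,0,0]]]'
python3 - <<'E'
from h import *
s=observe();print(s['clock'],s['tool_pos'])
c=snap('wrist','w1.png');print(proj(c,[[.436,-.281,.088],[.436,-.281,.055]]),totool([.436,-.281,.061]))
E
```

```text
clock: 2.7
tool_pos: [0.3733, -0.1035, 0.2608]
eef_rot: [[-0.997, -0.075, 0.0], [-0.075, 0.997, -0.0], [-0.0, -0.0, -1.0]]
wrist_force: [-0.5, 1.2, -0.3]
finger_gap: 0.0853
grasp_force: 0.0
clock: 3.0
tool_pos: [0.4055, -0.1919, 0.2606]
eef_rot: [[-0.997, -0.076, 0.0], [-0.076, 0.997, -0.0], [-0.0, -0.0, -1.0]]
wrist_force: [-1.3, 0.4, -0.4]
finger_gap: 0.0854
grasp_force: 0.0
clock: 3.5
tool_pos: [0.4357, -0.2764, 0.2016]
eef_rot: [[-0.997, -0.079, 0.0], [-0.079, 0.997, 0.0], [-0.0, 0.0, -1.0]]
wrist_force: [-0.3, 0.1, 0.0]
finger_gap: 0.0854
grasp_force: 0.0
3.5 [ 0.43574429 -0.27644836  0.20159415]
[[315.66114689 226.50076254]
 [316.20142428 218.07835865]] [ 0.00185924 -0.043284    1.40981933]
```

View pics/w1.png

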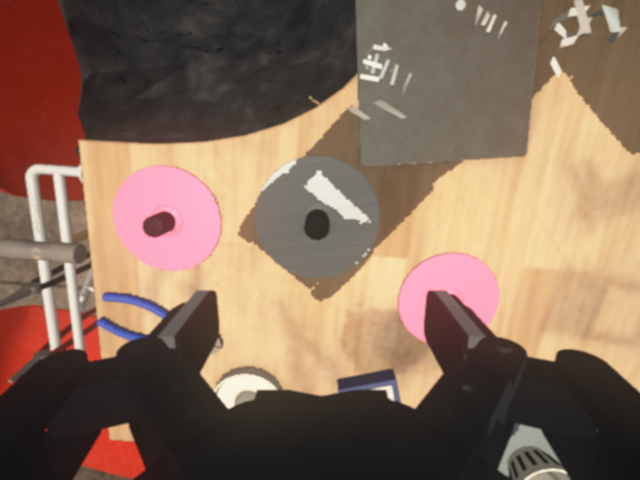

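The knob shows at (317,224) and the disc centre at (317,217), both within about 2 px of the prediction. I descend and grip.

```bash

python3 -m handwheel '[[[0,-0.04,0.9,0,0,0],[0,-0.04,0.9,0,0,0],[0,-0.04,0.9,0,0,0]]]'
python3 -m handwheel '[[[0,0,0.3,0,0,0],[0,0,0.5,0,0,0],[0,0,0.5,0,0,0],[0,0,0.5,0,0,0]]]'
python3 -m handwheel '[[[0,0,0,0,0,0],[0,0,0,0,0,0],[0,0,0,0,0,0],[0,0,0,0,0,0],[0,0,0,0,0,0],[0,0,0,0,0,0],[0,0,0,0,0,0],[0,0,0,0,0,0]]]' 1
```

```text
clock: 3.85
tool_pos: [0.4337, -0.2797, 0.1083]
eef_rot: [[-0.997, -0.078, -0.005], [-0.079, 0.997, 0.004], [0.005, 0.004, -1.0]]
wrist_force: [0.1, 0.7, 0.9]
finger_gap: 0.0855
grasp_force: 0.0
clock: 4.25
tool_pos: [0.4365, -0.2825, 0.0633]
eef_rot: [[-0.997, -0.078, 0.002], [-0.078, 0.997, -0.001], [-0.002, -0.002, -1.0]]
wrist_force: [0.8, 1.0, 0.5]
finger_gap: 0.0852
grasp_force: 0.0
clock: 5.05
tool_pos: [0.4357, -0.2825, 0.0615]
eef_rot: [[-0.997, -0.078, 0.0], [-0.078, 0.997, -0.0], [-0.0, -0.0, -1.0]]
wrist_force: [-1.7, 0.8, 7.1]
finger_gap: 0.018
grasp_force: 58.5
```

```bash

python3 -m handwheel '[[[0,0,-0.15,0,0,0],[0,0,-0.4,0,0,0],[0,0,-0.7,0,0,0],[0,0,-0.9,0,0,0],[0,0,-0.9,0,0,0]]]'
python3 -m handwheel '[[[-0.02,0.2,0,0,0,0],[-0.03,0.5,0,0,0,0],[-0.05,0.8,0,0,0,0]]]'
python3 -m handwheel '[[[-0.02,0.3,0,0,0,0],[-0.03,0.6,0,0,0,0],[-0.05,0.9,0,0,0,0]]]'
python3 -m handwheel '[[[-0.02,0.3,0,0,0,0],[-0.03,0.6,0,0,0,0],[-0.05,0.85,0,0,0,0]]]'
python3 -m handwheel '[[[-0.02,0.25,0,0,0,0],[-0.04,0.45,0,0,0,0],[-0.05,0.6,0,0,0,0],[-0.05,0.67,0,0,0,0],[-0.05,0.67,0,0,0,0]]]'
python3 - <<'E'
from h import *
c=snap('side','s1.png');cv2.imwrite('pics/s1.png',c['pixels'][100:400,60:460,::-1])
c=snap('top')
p=c['pixels'];h=cv2.cvtColor(p,cv2.COLOR_RGB2HSV)
m=cv2.inRange(h,np.array((0,0,90)),np.array((179,40,255)));m[:275]=0;m[330:]=0;m[:,:350]=0;m[:,412:]=0
n,l,st,ce=cv2.connectedComponentsWithStats(m);i=1+np.argmax(st[1:,4])
e=cv2.fitEllipse(cv2.convexHull(np.argwhere(l==i)[:,::-1].astype(np.int32)));print('bowl',e,st[i],onz(c,*e[0],.051))
E
```

```text
clock: 5.55
tool_pos: [0.4365, -0.2831, 0.1532]
eef_rot: [[-0.997, -0.078, 0.003], [-0.078, 0.997, -0.003], [-0.003, -0.003, -1.0]]
wrist_force: [0.4, -1.0, -2.1]
finger_gap: 0.0181
grasp_force: 58.8
clock: 5.85
tool_pos: [0.4334, -0.2011, 0.1496]
eef_rot: [[-0.997, -0.077, -0.002], [-0.077, 0.997, 0.001], [0.002, 0.001, -1.0]]
wrist_force: [1.2, 0.8, -2.0]
finger_gap: 0.0181
grasp_force: 58.9
clock: 6.15
tool_pos: [0.4314, -0.1107, 0.1497]
eef_rot: [[-0.997, -0.078, -0.002], [-0.078, 0.997, 0.001], [0.002, 0.001, -1.0]]
wrist_force: [0.5, -0.3, -1.3]
finger_gap: 0.018
grasp_force: 58.9
clock: 6.45
tool_pos: [0.4296, -0.0254, 0.1498]
eef_rot: [[-0.997, -0.078, -0.002], [-0.078, 0.997, 0.0], [0.002, 0.001, -1.0]]
wrist_force: [-0.0, -0.4, -1.9]
finger_gap: 0.0182
grasp_force: 58.9
clock: 6.95
tool_pos: [0.4299, 0.0407, 0.1502]
eef_rot: [[-0.997, -0.079, -0.001], [-0.079, 0.997, -0.0], [0.001, 0.0, -1.0]]
wrist_force: [-0.2, -0.2, -2.7]
finger_gap: 0.018
grasp_force: 59.0Traceback (most recent call last):
  File "<stdin>", line 6, in <module>
    return _wrapfunc(a, 'argmax', axis=axis, out=out, **kwds)
    return bound(*args, **kwds)
ValueError: attempt to get argmax of an empty sequence
```

View pics/s1.png

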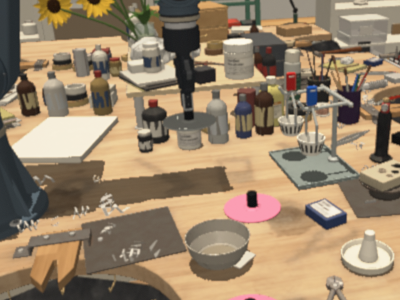

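The lid is held level at crop (190,118), and the bowl is open at (217,245). I lower the lid to the bench.

```bash

python3 -m handwheel '[[[0,0,0.3,0,0,0],[0,0,0.6,0,0,0],[0,0,0.9,0,0,0],[0,0,0.9,0,0,0]]]'
python3 -m handwheel '[[[0,0,0.2,0,0,0],[0,0,0.35,0,0,0],[0,0,0.42,0,0,0],[0,0,0.46,0,0,0],[0,0,0.48,0,0,0],[0,0,0.49,0,0,0],[0,0,0.49,0,0,0],[0,0,0.49,0,0,0]]]'
python3 - <<'E'
from h import *
c=snap('top');p=c['pixels'];h=cv2.cvtColor(p,cv2.COLOR_RGB2HSV)
print(h[303,340:420:6].tolist(),h[275:335:6,379].tolist())
E
```

```text
clock: 7.45
tool_pos: [0.4283, 0.0396, 0.0584]
eef_rot: [[-0.997, -0.077, -0.006], [-0.077, 0.997, 0.0], [0.006, 0.0, -1.0]]
wrist_force: [0.2, -0.3, -0.9]
finger_gap: 0.0182
grasp_force: 59.0
clock: 8.25
tool_pos: [0.4306, 0.0403, 0.0123]
eef_rot: [[-0.997, -0.078, 0.001], [-0.078, 0.997, -0.0], [-0.001, -0.0, -1.0]]
wrist_force: [-0.1, 0.0, -2.1]
finger_gap: 0.0178
grasp_force: 59.0
[[16, 128, 180], [16, 128, 172], [15, 120, 178], [16, 89, 121], [18, 73, 143], [17, 85, 156], [18, 88, 154], [18, 84, 154], [18, 86, 155], [17, 68, 131], [17, 77, 132], [16, 115, 204], [16, 116, 198], [4, 98, 206]] [[16, 118, 195], [17, 71, 157], [18, 65, 137], [17, 84, 157], [18, 83, 156], [19, 83, 154], [17, 83, 151], [17, 72, 141], [17, 80, 115], [16, 116, 193]]
```

```bash

python3 -m handwheel '[[[0,0,0.01,0,0,0],[0,0,0.02,0,0,0],[0,0,0.02,0,0,0]]]'
python3 -m handwheel '[[[0,0,0,0,0,0],[0,0,0,0,0,0],[0,0,0,0,0,0],[0,0,0,0,0,0],[0,0,0,0,0,0],[0,0,0,0,0,0],[0,0,0,0,0,0]]]' 0
python3 -m handwheel '[[[0,0,-0.3,0,0,0],[0,0,-0.7,0,0,0],[0,0,-1,0,0,0],[0,0,-1,0,0,0]]]'
python3 -m handwheel '[[[0,0,-0.5,0,0,0],[0,0,-1,0,0,0],[0,0,-1,0,0,0]]]'
python3 -m handwheel '[[[0,0,-0.2,0,0,0],[0,0,-0.4,0,0,0],[0,0,-0.4,0,0,0]]]'
python3 - <<'E'
from h import *
c=snap('top');h=cv2.cvtColor(c['pixels'],cv2.COLOR_RGB2HSV)
m=cv2.inRange(h,np.array((0,0,90)),np.array((30,106,255)));m[:274]=0;m[334:]=0;m[:,:350]=0;m[:,408:]=0
n,l,st,ce=cv2.connectedComponentsWithStats(m);i=1+np.argmax(st[1:,4])
hu=cv2.convexHull(np.argwhere(l==i)[:,::-1].astype(np.int32));e=cv2.fitEllipse(hu);print('bowl',e,st[i],onz(c,*e[0],.051))
print(proj(c,[[.436,-.281,.051]]))
s=observe();print(totool([.62,-.0375,.25]),s['tool_pos'],s['clock'])
a=snap('wrist')['pixels'];b=cv2.resize(c['pixels'][150:350,180:440],(390,300))
cv2.imwrite('pics/m2.png',np.hstack([cv2.resize(a,(400,300)),b])[:,:,::-1])
E
```

```text
clock: 8.6
tool_pos: [0.4306, 0.0403, 0.0106]
eef_rot: [[-0.997, -0.078, 0.0], [-0.078, 0.997, -0.0], [-0.0, -0.0, -1.0]]
wrist_force: [-3.6, 0.4, 12.9]
finger_gap: 0.018
grasp_force: 60.9
clock: 9.3
tool_pos: [0.4304, 0.0402, 0.01]
eef_rot: [[-0.997, -0.078, -0.0], [-0.078, 0.997, 0.0], [0.0, 0.0, -1.0]]
wrist_force: [0.1, 0.3, 0.2]
finger_gap: 0.0851
grasp_force: 0.0
clock: 9.7
tool_pos: [0.4324, 0.0403, 0.1132]
eef_rot: [[-0.997, -0.078, 0.006], [-0.078, 0.997, -0.0], [-0.006, -0.001, -1.0]]
wrist_force: [0.7, -0.3, 0.4]
finger_gap: 0.0857
grasp_force: 0.0
clock: 10.0
tool_pos: [0.433, 0.0403, 0.2148]
eef_rot: [[-0.997, -0.078, 0.009], [-0.078, 0.997, -0.0], [-0.009, -0.001, -1.0]]
wrist_force: [0.1, -0.2, -1.3]
finger_gap: 0.0853
grasp_force: 0.0
clock: 10.3
tool_pos: [0.4313, 0.0402, 0.2511]
eef_rot: [[-0.997, -0.078, 0.003], [-0.078, 0.997, -0.0], [-0.003, -0.0, -1.0]]
wrist_force: [-0.5, 1.0, -0.6]
finger_gap: 0.0853
grasp_force: 0.0
bowl ((379.29931640625, 302.306640625), (45.197509765625, 45.91510772705078), 167.5359649658203) [ 357  279   46   46 1617] [ 0.43858881 -0.28184061  0.051     ]
[[378.96341511 303.34770054]]
[-1.82743874e+00 -9.22683887e-01 -1.15582704e-03] [0.4306281  0.04026245 0.24972611] 10.35
```

View pics/m2.png

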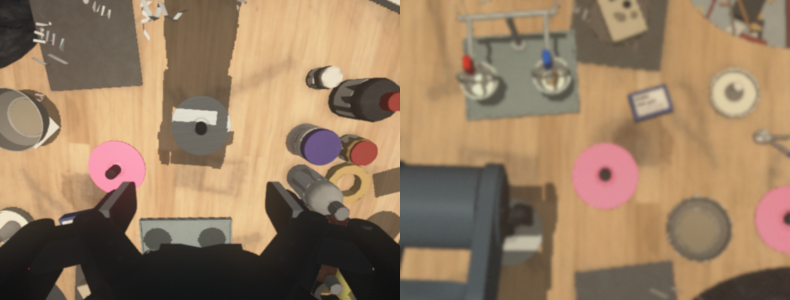

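The lid lies flat at wrist (201,125) and is released. The bowl's rim centre is at about (0.437,-0.281). I move over the blue tab.

```bash

python3 -m handwheel '[[[-0.4,-0.15,-0.25,0,0,0],[-0.83,-0.3,-0.5,0,0,0],[-0.83,-0.3,-0.5,0,0,0]]]'
python3 -m handwheel '[[[-0.4,-0.15,0,0,0,0],[-0.83,-0.3,0,0,0,0],[-0.83,-0.3,0,0,0,0]]]'
python3 -m handwheel '[[[-0.4,-0.15,0,0,0,0],[-0.8,-0.32,0,0,0,0],[-0.82,-0.32,0,0,0,0],[-0.82,-0.32,0,0,0,0],[-0.82,-0.32,0,0,0,0]]]'
python3 - <<'E'
from h import *
c=snap('wrist','w2.png');h=cv2.cvtColor(c['pixels'],cv2.COLOR_RGB2HSV)
m=cv2.inRange(h,np.array((100,120,60)),np.array((130,255,255)));m[:,:230]=0;m[:,420:]=0
n,l,st,ce=cv2.connectedComponentsWithStats(m);i=1+np.argmax(st[1:,4]);print(st[i],ce[i],onz(c,*ce[i],.21))
s=observe();print(s['tool_pos'],s['clock']);print(proj(c,[[.685,-.033,.217],[.685,-.033,.175]]),ray(c,320,240))
E
```

```text
clock: 10.7
tool_pos: [0.5194, 0.0156, 0.3006]
eef_rot: [[-0.997, -0.077, 0.003], [-0.077, 0.997, -0.0], [-0.003, -0.001, -1.0]]
wrist_force: [-1.3, -0.2, -0.2]
finger_gap: 0.0854
grasp_force: 0.0
clock: 11.0
tool_pos: [0.6028, -0.0078, 0.2959]
eef_rot: [[-0.997, -0.077, -0.004], [-0.077, 0.997, 0.0], [0.004, 0.0, -1.0]]
wrist_force: [-0.7, 0.3, -0.4]
finger_gap: 0.0853
grasp_force: 0.0
clock: 11.5
tool_pos: [0.6837, -0.0317, 0.2993]
eef_rot: [[-0.997, -0.078, -0.001], [-0.078, 0.997, 0.0], [0.001, 0.0, -1.0]]
wrist_force: [-0.2, 0.2, 1.5]
finger_gap: 0.0853
grasp_force: 0.0
[313 217  14  33 373] [319.29490617 234.8150134 ] [ 0.68425181 -0.0330757   0.21      ]
[ 0.68382268 -0.03166912  0.29995235] 11.55
[[319.27441867 238.22993533]
 [319.51226861 225.20187908]] (array([ 0.61794559, -0.03694738,  0.46154321]), array([ 0.26918404,  0.01804967, -0.9629196 ]))
```

View pics/w2.png

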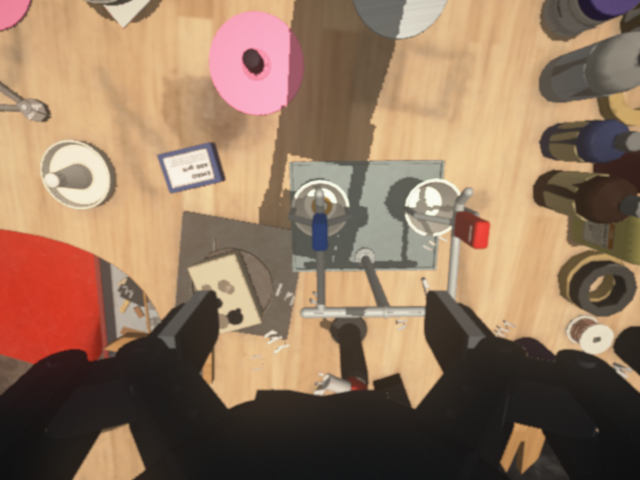

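The blue tab is at (319,235), as predicted, so it sits at (0.685,-0.033). The ring is visible in that basket at (322,205). I descend and grip across the 12 mm side.

```bash

python3 -m handwheel '[[[-0.01,-0.01,0.4,0,0,0],[-0.01,-0.01,0.8,0,0,0],[-0.01,-0.01,0.8,0,0,0],[-0.01,-0.01,0.8,0,0,0]]]'
python3 -m handwheel '[[[0,0,0.2,0,0,0],[0,0,0.35,0,0,0],[0,0,0.35,0,0,0],[0,0,0.35,0,0,0]]]'
python3 -m handwheel '[[[0,0,0,0,0,0],[0,0,0,0,0,0],[0,0,0,0,0,0],[0,0,0,0,0,0],[0,0,0,0,0,0],[0,0,0,0,0,0],[0,0,0,0,0,0],[0,0,0,0,0,0],[0,0,0,0,0,0]]]' 1
python3 -m handwheel '[[[0,0,-0.04,0,0,0],[0,0,-0.1,0,0,0],[0,0,-0.16,0,0,0],[0,0,-0.22,0,0,0],[0,0,-0.28,0,0,0],[0,0,-0.33,0,0,0],[0,0,-0.35,0,0,0],[0,0,-0.35,0,0,0],[0,0,-0.35,0,0,0]]]'
python3 - <<'E'
from h import *
c=snap('side');cv2.imwrite('pics/s2.png',cv2.resize(c['pixels'][120:290,280:460,::-1],None,fx=3,fy=3))
E
```

```text
clock: 11.95
tool_pos: [0.6857, -0.0328, 0.2214]
eef_rot: [[-0.997, -0.078, 0.0], [-0.078, 0.997, -0.0], [-0.0, -0.0, -1.0]]
wrist_force: [0.5, -0.8, 1.0]
finger_gap: 0.0854
grasp_force: 0.0
clock: 12.35
tool_pos: [0.6862, -0.0331, 0.1862]
eef_rot: [[-0.997, -0.078, 0.001], [-0.078, 0.997, -0.0], [-0.001, -0.0, -1.0]]
wrist_force: [-0.6, -0.3, 0.3]
finger_gap: 0.0855
grasp_force: 0.0
clock: 13.25
tool_pos: [0.6859, -0.033, 0.1853]
eef_rot: [[-0.997, -0.078, 0.0], [-0.078, 0.997, 0.0], [-0.0, 0.0, -1.0]]
wrist_force: [-2.3, 0.5, 4.4]
finger_gap: 0.01
grasp_force: 60.6
clock: 14.15
tool_pos: [0.6857, -0.0331, 0.2197]
eef_rot: [[-0.997, -0.078, -0.0], [-0.078, 0.997, 0.0], [0.0, 0.0, -1.0]]
wrist_force: [-0.9, -0.5, -2.2]
finger_gap: 0.0098
grasp_force: 59.9
```

View pics/s2.png

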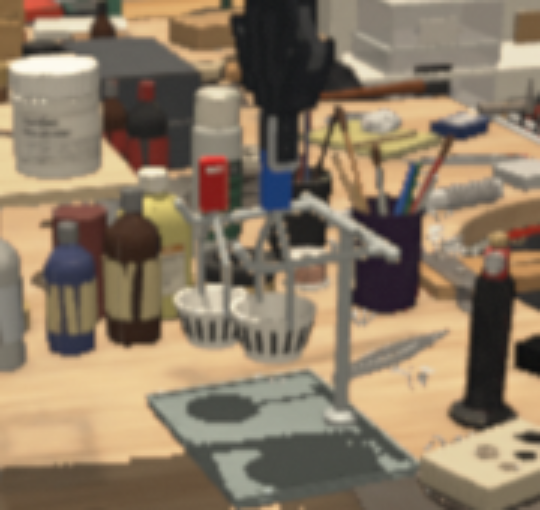

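The basket is lifted clear of its seat with its handle above the hook. The red one still hangs. I draw the basket out along the stand's -x and carry it over the bowl.

```bash

python3 -m handwheel '[[[0.05,0,0,0,0,0],[0.15,0,0,0,0,0],[0.3,0,0,0,0,0],[0.45,0,0,0,0,0],[0.6,0,0,0,0,0],[0.75,0,0,0,0,0],[0.9,0,0,0,0,0],[0.97,0,0,0,0,0],[1,0,0,0,0,0]]]'
python3 -m handwheel '[[[0.06,-0.08,0,0,0,0],[0.18,-0.24,0,0,0,0],[0.33,-0.45,0,0,0,0],[0.48,-0.65,0,0,0,0],[0.6,-0.85,0,0,0,0]]]'
python3 -m handwheel '[[[0.15,-0.2,0,0,0,0],[0.3,-0.4,0,0,0,0],[0.45,-0.6,0,0,0,0],[0.58,-0.78,0,0,0,0]]]'
python3 -m handwheel '[[[0.15,-0.2,0,0,0,0],[0.3,-0.4,0,0,0,0],[0.4,-0.54,0,0,0,0],[0.46,-0.62,0,0,0,0],[0.48,-0.65,0,0,0,0],[0.48,-0.65,0,0,0,0],[0.48,-0.65,0,0,0,0],[0.48,-0.65,0,0,0,0]]]'
python3 - <<'E'
from h import *
print(totool([.437,-.2815,.2]))
S=snap('side');T=snap('top')
a=cv2.resize(S['pixels'][200:380,200:360],(480,540));b=cv2.resize(T['pixels'][260:340,340:420],(320,320));b=np.vstack([b,np.zeros((220,320,3),np.uint8)])
cv2.imwrite('pics/s3.png',np.hstack([a,b])[:,:,::-1])
print(proj(S,[[.437,-.2815,.051],[.437,-.2815,.101]]))
E
```

```text
clock: 15.1
tool_pos: [0.5857, -0.0409, 0.2202]
eef_rot: [[-0.997, -0.078, 0.0], [-0.078, 0.997, -0.0], [-0.0, -0.0, -1.0]]
wrist_force: [-0.2, -0.6, -1.5]
finger_gap: 0.01
grasp_force: 59.9
clock: 15.6
tool_pos: [0.5324, -0.1315, 0.2199]
eef_rot: [[-0.997, -0.078, -0.0], [-0.078, 0.997, -0.0], [0.0, -0.0, -1.0]]
wrist_force: [0.9, 0.3, -2.1]
finger_gap: 0.01
grasp_force: 59.9
clock: 16.0
tool_pos: [0.4806, -0.214, 0.22]
eef_rot: [[-0.997, -0.078, 0.0], [-0.078, 0.997, -0.0], [-0.0, -0.0, -1.0]]
wrist_force: [1.1, -0.3, -0.8]
finger_gap: 0.01
grasp_force: 59.9
clock: 16.8
tool_pos: [0.4388, -0.2806, 0.22]
eef_rot: [[-0.997, -0.079, 0.0], [-0.079, 0.997, 0.0], [-0.0, 0.0, -1.0]]
wrist_force: [-1.0, -0.2, -1.9]
finger_gap: 0.01
grasp_force: 59.9
[ 0.01855862 -0.00769028  0.19994278]
[[275.86504997 335.86147358]
 [273.95234826 309.74804139]]
```

View pics/s3.png

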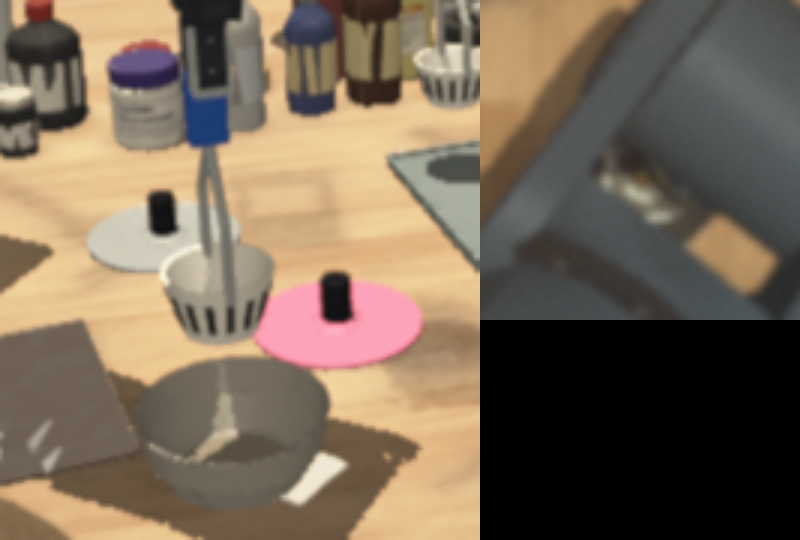

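The basket hangs upright, with its bottom at crop (223,335), over the bowl's rim centre at (232,405). The offset is within about 2 mm, so I nudge it and lower.

```bash

python3 -m handwheel '[[[-0.01,-0.01,0.1,0,0,0],[-0.01,-0.01,0.3,0,0,0],[-0.01,-0.01,0.5,0,0,0],[-0.01,-0.01,0.7,0,0,0],[-0.01,-0.01,0.8,0,0,0],[-0.01,-0.01,0.87,0,0,0],[-0.01,-0.01,0.9,0,0,0],[-0.01,-0.01,0.9,0,0,0],[-0.01,-0.01,0.9,0,0,0]]]'
python3 -m handwheel '[[[0,0,0.01,0,0,0],[0,0,0.03,0,0,0],[0,0,0.05,0,0,0],[0,0,0.05,0,0,0],[0,0,0.05,0,0,0]]]'
```

```text
clock: 17.8
tool_pos: [0.4398, -0.2822, 0.1306]
eef_rot: [[-0.997, -0.078, 0.001], [-0.078, 0.997, -0.001], [-0.001, -0.001, -1.0]]
wrist_force: [0.7, -0.1, -0.9]
finger_gap: 0.0097
grasp_force: 59.9
clock: 18.3
tool_pos: [0.4395, -0.282, 0.125]
eef_rot: [[-0.997, -0.078, -0.0], [-0.078, 0.997, 0.0], [0.0, 0.0, -1.0]]
wrist_force: [0.1, 0.2, -2.1]
finger_gap: 0.0104
grasp_force: 59.9
```

```bash

python3 -m handwheel '[[[0,0,0.01,0,0,0],[0,0,0.02,0,0,0],[0,0,0.02,0,0,0],[0,0,0.02,0,0,0]]]'
python3 -m handwheel '[[[0,0,0.01,0,0,0],[0,0,0.02,0,0,0],[0,0,0.02,0,0,0],[0,0,0.02,0,0,0]]]'
```

```text
clock: 18.7
tool_pos: [0.4395, -0.282, 0.123]
eef_rot: [[-0.997, -0.078, -0.0], [-0.078, 0.997, -0.0], [0.0, -0.0, -1.0]]
wrist_force: [-0.5, -0.1, -1.4]
finger_gap: 0.0104
grasp_force: 59.9
clock: 19.1
tool_pos: [0.4395, -0.282, 0.121]
eef_rot: [[-0.997, -0.078, -0.0], [-0.078, 0.997, 0.0], [0.0, 0.0, -1.0]]
wrist_force: [0.4, 0.8, -1.6]
finger_gap: 0.01
grasp_force: 60.0
```

Still hanging free, so I go down a little more.

```bash

python3 -m handwheel '[[[0,0,0.01,0,0,0],[0,0,0.01,0,0,0],[0,0,0.01,0,0,0]]]'
python3 -m handwheel '[[[0,0,0.01,0,0,0],[0,0,0.01,0,0,0],[0,0,0.01,0,0,0]]]'
python3 - <<'E'
from h import *
S=snap('side');cv2.imwrite('pics/s4.png',cv2.resize(S['pixels'][230:380,220:340,::-1],None,fx=4,fy=4))
E
```

```text
clock: 19.4
tool_pos: [0.4397, -0.2822, 0.1202]
eef_rot: [[-0.997, -0.078, 0.001], [-0.078, 0.997, -0.0], [-0.001, -0.0, -1.0]]
wrist_force: [0.4, 1.1, 2.7]
finger_gap: 0.0101
grasp_force: 60.5
clock: 19.7
tool_pos: [0.4402, -0.2825, 0.1202]
eef_rot: [[-0.997, -0.078, 0.002], [-0.078, 0.997, -0.001], [-0.002, -0.001, -1.0]]
wrist_force: [-0.8, 1.7, 11.3]
finger_gap: 0.0101
grasp_force: 61.7
```

View pics/s4.png

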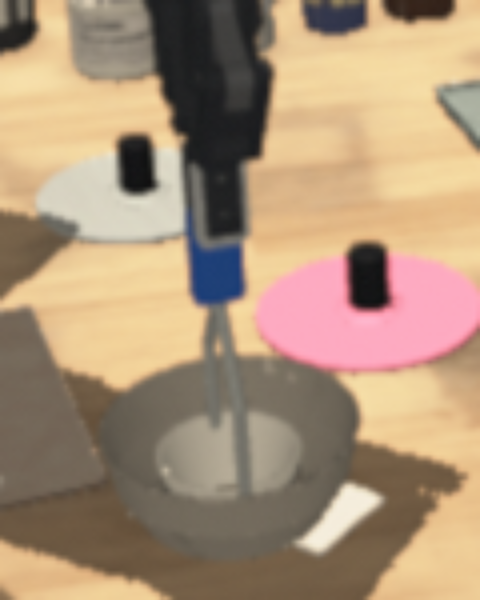

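The basket is seated low in the bowl, rim at crop (228,450), and contact force has built up. I ease off, release and retreat upward.

```bash

python3 -m handwheel '[[[0,0,-0.01,0,0,0],[0,0,-0.01,0,0,0],[0,0,-0.01,0,0,0]]]'
python3 -m handwheel '[[[0,0,0,0,0,0],[0,0,0,0,0,0],[0,0,0,0,0,0],[0,0,0,0,0,0],[0,0,0,0,0,0],[0,0,0,0,0,0],[0,0,0,0,0,0]]]' 0
python3 -m handwheel '[[[0,0,-0.2,0,0,0],[0,0,-0.6,0,0,0],[0,0,-1,0,0,0],[0,0,-1,0,0,0],[0,0,-1,0,0,0]]]'
python3 -m handwheel '[[[0,0,-0.4,0,0,0],[0,0,-0.5,0,0,0],[0,0,-0.5,0,0,0],[0,0,-0.5,0,0,0]]]'
python3 - <<'E'
from h import *
W=snap('wrist');S=snap('side')
b=cv2.resize(S['pixels'][160:380,220:400],(360,440))
a=cv2.resize(W['pixels'][60:350,170:460],(440,440))
cv2.imwrite('pics/f.png',np.hstack([a,b])[:,:,::-1])
print(proj(W,[[.4385,-.2818,.038],[.4385,-.2818,.15],[.4385,-.2818,.051]]))
E
```

```text
clock: 20.05
tool_pos: [0.4397, -0.2821, 0.1202]
eef_rot: [[-0.997, -0.078, 0.001], [-0.078, 0.997, -0.0], [-0.001, -0.0, -1.0]]
wrist_force: [-0.8, 0.6, 4.9]
finger_gap: 0.0102
grasp_force: 60.8
clock: 20.75
tool_pos: [0.4395, -0.282, 0.12]
eef_rot: [[-0.997, -0.078, -0.0], [-0.078, 0.997, -0.0], [0.0, -0.0, -1.0]]
wrist_force: [-0.0, 0.0, 0.1]
finger_gap: 0.0856
grasp_force: 0.0
clock: 21.25
tool_pos: [0.4396, -0.2821, 0.2205]
eef_rot: [[-0.997, -0.078, 0.001], [-0.078, 0.997, -0.001], [-0.001, -0.001, -1.0]]
wrist_force: [-0.4, 1.3, -0.5]
finger_gap: 0.0852
grasp_force: 0.0
clock: 21.65
tool_pos: [0.439, -0.2817, 0.2684]
eef_rot: [[-0.997, -0.078, -0.002], [-0.078, 0.997, 0.001], [0.002, 0.001, -1.0]]
wrist_force: [0.5, 0.2, -0.8]
finger_gap: 0.0854
grasp_force: 0.0
[[320.82791025 202.76343905]
 [320.91237249 224.90788213]
 [320.83527155 204.69343724]]
```

View pics/f.png

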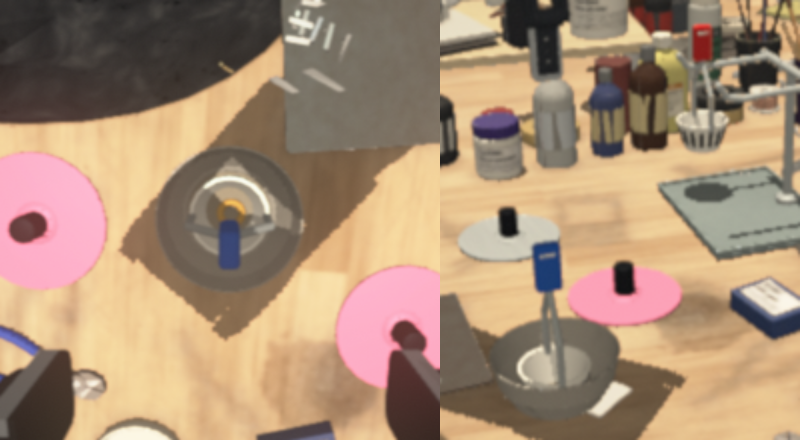

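The basket stands upright and centred in the bowl, at wrist crop (230,215), with the ring inside. The lid is flat on the bench at (508,237) and the red basket still hangs at (702,130).

```bash
python3 -c "from rig import close_job;print(close_job())"
```

```text
the job is handed in; nothing more can be done
None
```

The job is handed in at about 22 s: the lid lies flat on the bench knob up, the blue basket stands released in the middle of the bowl with the ring in it, and the red basket still hangs on its hook (the hand-in returned no verdict; this is from the last pictures).

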